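# Lock the type frame on the proofing bed

### The job

Lock the type frame on the proofing bed: with the fingertips, push the red slotted disc round (it has two black posts to push on) until its slot lines up with the steel bar, then push the bar (it has a yellow tab to push on) through the slot until its tip is fully home against the back of the brass keeper. Push only: the bar must stay down in its channel, and the bin, the wooden block and the tin standing around must be left where they are. Finish clear of everything.

Things in the scene. Friction and masses are not known exactly. Their poses are not given: they have to be found in the camera images.
- bed: Grey steel proofing bed, fixed. Origin on the bench (z = 0) below the disc's axis; x along the channel, the way the bar is pushed; z up. Narrow part 130 wide, 10 thick, x = -240 to 90 mm, with the bar's channel at x = -220 to -46: floor 14 mm above the bench, 21 wide, walls 22 mm above the bench, 35 wide overall. Type frame at x = 90 to 320, 290 wide, 31 high.
- keeper (a point): Centre of the face of the brass keeper's back wall, where the bar's tip stops: 76 mm ahead of the disc's axis, 22 mm above the bench; axes as the bed's. The keeper is open on top, 48 wide outside, 30 mm above the bench, inside 25 wide, flared mouth 46 mm ahead of the disc's axis.
- lockdisc (a joint): Angle of the disc, counter-clockwise seen from above, rad. The slot is parallel to the bar at 0 and again at 3.14 (the disc is the same either way round: both count), stops at -0.45 and 3.59. It starts between 0.55 and 2.59. It turns with a friction of about 0.06 Nm (about 2 N at a post) and stays where it is left.
- disc_center (a point): On the disc's axis at the height of its red upper face (33 mm above the bench). Disc 84 mm in diameter; slot right across it, 25 wide with flared mouths, floor 13 mm above the bench. This frame turns with the disc: its x runs along the slot, its z up.
- post_a (a point): Centre of the top of one upright black post, 12 mm in diameter, 29 mm tall, top 62 mm above the bench. It stands on the disc 30 mm from the axis, square to the slot, on the disc's +y side.
- post_b (a point): Centre of the top of the other black post, the same, on the disc's -y side.
- bar_tab (a point): Centre of the rear face of the yellow push tab that stands up at the tail of the steel bar: the face to push, looking away from the disc. Tab 22 wide, 8 thick (ahead of this face), 24 tall, from 30 to 54 mm above the bench; this point 42 mm above the bench. Axes: x along the bar towards its tip, z up. The bar lies loose in the channel, 130 long, 18 wide, 16 tall, 0.25 to 0.43 kg.
- bar_nose (a point): Foremost point of the bar's rounded tip, 130 mm ahead of bar_tab, at half the bar's height (22 mm above the bench). At the start 4 to 26 mm short of the disc's edge; fully home at x = 76 mm in the bed's frame.
- red_bin: Loose red open parts bin, 75 x 50, 42 tall, origin at the centre of its underside. Leave alone.
- planer: Loose dark wooden block, 85 x 55, 45 tall, origin at the centre of its underside. Leave alone.
- ink_tin: Loose blue and white ink tin, 56 in diameter, 60 tall, origin at the centre of its underside. Leave alone.
- lockbar: The loose bar itself: origin at the centre of its underside, 65 mm behind its tip; x towards its tip.
Mind the look-alikes: they are no part of the job. Of the things like the lockbar, leave any that is green; of the rest the larger one is meant.

How it is judged:
By the outcome, as a careful person would: the job done as asked, in the order asked, and still so for the second after the job is handed in, with the robot touching nothing.
It also fails if it takes over 54 s, if anything falls off the work surface, if the arm or the gripper's body presses on something with over 40 N, if the wrist force passes 120 N, or if a joint passes its speed limit or range.

### The arm

A 6-joint arm with a two-finger parallel gripper is mounted at the origin on the work surface. World frame = base frame: x ahead of the robot, y to its left, z up, the work surface at z = 0. Lengths are in mm, angles in rad, forces in N, time in s.
With the tool pointing down it reaches from about 375 to 925 mm from the base axis. Payload 5.7 kg.
Tool frame: the origin (TCP) lies at the very end of the fingers, on their centre line; the grasp point (between the pads) lies 19 mm behind it; z points along the fingers, y is the line along which they close (so a half turn about z gives the same grasp; the last joint's range is limited). The gripper opens to 88 mm and grips with 3 to 60 N. Pads are 20 mm wide; open, the fingers measure 115 mm over their backs; the gripper's body (75 mm by 178 mm) begins 61 mm behind the grasp point.
Start: joints at [1.022, 0.359, 1.51, -0, 1.272, -0.115], TCP at [252.181, 544.396, 222.623] pointing down, gripper open.
Joint ranges: [-2.97, 2.97], [-1.01, 2.36], [0.21, 2.38], [-0.96, 4.11], [0.2, 2.71], [-2.98, 2.98]. Speed limits (rad/s): [2.39, 2.39, 3.14, 3.14, 3.14, 3.14].

### API

Orientations are given as a rotation vector (axis times angle).
In Python, from cell import * gives the robot as it stands.
- The arm moves only by the tool play_rows, never from a script. Its argument "steps" is a list of rows, each a list of 7 numbers: the shift along the tool's x, y, z in units of 120 mm (1.0 is 120 mm), then the turn, a rotation vector about the tool's x, y, z in units of 90 degrees (1.0 is 90 degrees), then the opening, from 0 (shut) to 1 (fully open). A call has 1 to 8 rows; each row is the pose to reach, as a shift and turn from the pose commanded when the call began, along the tool's axes at that moment; what a row does not reach only later rows make up. A row lasts 1/12 s, in which the tool goes at most 41.7 mm and 7.16 degrees, less where a joint would pass 70% of its speed; a pose out of reach is approached as far as the arm can. A call with a number of a shift or a turn outside -1 to 1 is refused whole. A call with a gripper value outside its range is refused whole. The fingers move at their own pace and stop on an object; "grip_force" is the grip in N (left out, the last holds). Time passes only in rows, so rows that repeat a pose let the fingers close. It gives the time, the measured TCP pose, the force, the opening and the grip force at its end, in the units of the state.
- sense(): the state, without advancing time (a new reading comes with each control period).
- capture(name): name is "scene" or "side" or "wrist"; returns a dict with "pixels" (384x512x3 uint8, red, green, blue), "fov_y" (degrees; the focal length in pixels is half the picture's height over the tangent of half this angle, whatever the lens; pixels are square), "cx", "cy" (the principal point, pixels), "D" ([k1, k2, p1, p2, k3] as OpenCV has them; the pictures are not rectified), "world_to_cam" (4x4, takes a point from world to camera coordinates); the wrist camera has in their place "T_tool_cam" (4x4, takes a point from camera to tool coordinates, whose origin is the TCP and whose axes are the flange's). Camera axes: x right, y down, z forward; pixel columns grow to the right and rows downward; lengths in mm; the calibration is good to about 2 mm. A picture is of the moment at which its call begins: read the wrist's pose just before it. There is no depth.
- finish_job(): hands the job in; it is judged then, once.
The state is a dict: "clock": time; "joints": joint angles; "dq": joint speeds; "joint_torque": joint torques, N m; "ee_pos": TCP position; "eef_rot": TCP orientation; "ft_force": force on the tool from outside, world axes, zero at the start; "moment": the same for the moment, N m; "gripper_width": finger opening in mm; "gripper_force": force on a finger pad.
Only numpy, scipy, OpenCV 4.12 (cv2) and the standard library are available. Lean on these libraries where they do the work, as an engineer would, in place of code of your own. Each camera call takes 0.05 s, during which the arm holds its last target. There are 200 camera calls.

## Working session

There is one attempt and no reset: what is moved stays moved. The work goes in short steps, Python scripts to look and compute and a tool call to move; the robot and the scene stay as the last step left them, time stands still between calls to the robot, and variables do not carry over. Pictures are saved under pics/ and viewed, at most 10 in all, crops included, and the job is handed in when it is done.

Besides the shell and the picture viewer there is one more tool, called after "Emit:" in YAML: its name, and indented under it one key for each argument. play_rows: Moves the arm, as the interface text tells. Its arguments: {"type":"object","properties":{"steps":{"type":"array","items":{"type":"array","items":{"type":"number","minimum":-1,"maximum":1}}},"grip_force":{"type":"number"}},"required":["steps"]}

```bash
mkdir -p pics; python3 - <<'E'
from cell import *
import cv2,numpy as np,pickle
s=sense();print({k:np.round(v,3).tolist() for k,v in s.items()})
d={}
for n in("scene","side","wrist"):
    c=capture(n);d[n]=c;cv2.imwrite(f"pics/{n}0.png",c["pixels"][:,:,::-1]);print(n,{k:np.round(v,3).tolist() for k,v in c.items() if k!="pixels"})
pickle.dump((s,d),open("d0.pkl","wb"))
cv2.imwrite("pics/both0.png",cv2.resize(np.vstack([d["scene"]["pixels"],d["side"]["pixels"]])[:,:,::-1],None,fx=.78,fy=.78))
E
```

```text
{'clock': 0.0, 'joints': [1.022, 0.36, 1.511, -0.0, 1.273, -0.115], 'dq': [-0.001, 0.001, -0.001, 0.001, -0.002, 0.0], 'joint_torque': [-0.0, -51.535, -27.073, 0.068, 0.035, -0.0], 'ee_pos': [251.818, 543.829, 221.804], 'eef_rot': [-0.676, -3.067, 0.003], 'ft_force': [-0.808, 0.338, -0.108], 'moment': [-0.015, 0.018, -0.019], 'gripper_force': 0.0, 'gripper_width': 87.988}
scene {'fov_y': 42.294, 'cx': 260.494, 'cy': 186.321, 'D': [-0.111, 0.0, 0.0, 0.0, 0.0], 'world_to_cam': [[-0.598, 0.801, -0.011, 341.504], [0.592, 0.433, -0.68, -289.516], [-0.54, -0.414, -0.733, 1587.661], [0.0, 0.0, 0.0, 1.0]]}
side {'fov_y': 46.696, 'cx': 263.344, 'cy': 194.566, 'D': [-0.175, 0.0, 0.0, 0.0, 0.0], 'world_to_cam': [[0.753, -0.658, 0.002, -453.081], [-0.376, -0.433, -0.819, 307.682], [0.539, 0.616, -0.574, 771.348], [0.0, 0.0, 0.0, 1.0]]}
wrist {'fov_y': 66.48, 'cx': 253.525, 'cy': 192.789, 'D': [-0.005, 0.0, 0.0, 0.0, 0.0], 'T_tool_cam': [[-0.0, -0.963, -0.27, 75.087], [1.0, -0.0, -0.0, 0.936], [-0.0, -0.27, 0.963, -161.342], [0.0, 0.0, 0.0, 1.0]]}
```

View pics/scene0.png

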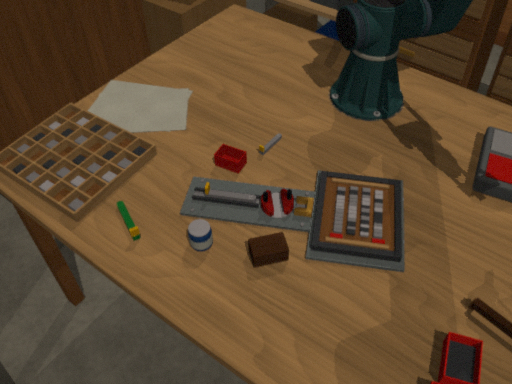

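View pics/side0.png

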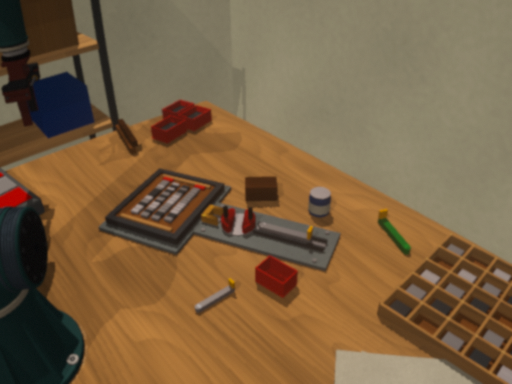

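The scene view shows the bed with the yellow tab at about (207,187), the disc at (278,203), the keeper at (304,205) and the frame on the right. The side view has the tab at (311,235), the disc at (237,220) and the keeper at (211,213). The loose grey and green bars are decoys. Next I'll get a coarse position from these.

```bash
cat > h.py <<'E'
import cv2,numpy as np,pickle
from scipy.spatial.transform import Rotation as R
def KD(c):
    f=192/np.tan(np.radians(c["fov_y"])/2);return np.array([[f,0,c["cx"]],[0,f,c["cy"]],[0,0,1]]),np.array(c["D"])
def w2c(c,s=None):
    if "world_to_cam" in c:return np.array(c["world_to_cam"])
    T=np.eye(4);T[:3,:3]=R.from_rotvec(s["eef_rot"]).as_matrix();T[:3,3]=s["ee_pos"]
    return np.linalg.inv(T@np.array(c["T_tool_cam"]))
def ray(c,px,s=None):
    K,D=KD(c);p=cv2.undistortPoints(np.array(px,float).reshape(-1,1,2),K,D).reshape(-1,2)
    W=np.linalg.inv(w2c(c,s));d=np.c_[p,np.ones(len(p))]@W[:3,:3].T;return W[:3,3],d
def onz(c,px,z,s=None):
    o,d=ray(c,px,s);return o+d*((z-o[2])/d[:,2])[:,None]
def proj(c,P,s=None):
    K,D=KD(c);T=w2c(c,s);return cv2.projectPoints(np.array(P,float).reshape(-1,1,3),cv2.Rodrigues(T[:3,:3])[0],T[:3,3],K,D)[0].reshape(-1,2)
E
python3 - <<'E'
from h import *
s,d=pickle.load(open("d0.pkl","rb"))
for n,t,k,dc in(("scene",(207,187),(304,205),(278,203)),("side",(311,235),(211,213),(237,220))):
    a,b,c=onz(d[n],[t],42)[0],onz(d[n],[k],30)[0],onz(d[n],[dc],33)[0]
    print(n,a.round(),b.round(),c.round(),np.degrees(np.arctan2(*(b-a)[1::-1])))
print(R.from_rotvec(s["eef_rot"]).as_matrix().round(3))
E
```

```text
scene [ 632. -125.   42.] [527. 103.  30.] [562.  49.  33.] 114.65111181396423
side [ 632. -130.   42.] [517. 100.  30.] [546.  33.  33.] 116.54249608163194
[[-0.907  0.42  -0.001]
 [ 0.42   0.907 -0.002]
 [ 0.    -0.002 -1.   ]]
```

Emit:
play_rows:
  steps:
    - [-0.25,-0.17,0,0,0,0,1]
    - [-0.5,-0.35,0,0,0,0,0.6]
    - [-0.75,-0.52,0,0,0,0,0.6]
    - [-1,-0.7,0,0,0,0,0.6]

```text
clock: 0.48
ee_pos: [326.0, 416.5, 222.3]
eef_rot: [-0.674, -3.068, 0.001]
ft_force: [0.7, 0.5, -0.3]
gripper_width: 71.2
gripper_force: 0.0
```

Emit:
play_rows:
  steps:
    - [-0.25,-0.17,0,0,0,0,0.6]
    - [-0.5,-0.35,0,0,0,0,0.6]
    - [-0.75,-0.52,0,0,0,0,0.6]
    - [-1,-0.7,0,0,0,0,0.6]

```text
clock: 0.82
ee_pos: [399.8, 289.5, 222.6]
eef_rot: [-0.676, -3.068, 0.0]
ft_force: [0.4, -0.3, 1.0]
gripper_width: 52.6
gripper_force: 0.0
```

Emit:
play_rows:
  steps:
    - [-0.25,-0.17,0,0,0,0,0.6]
    - [-0.5,-0.35,0,0,0,0,0.6]
    - [-0.75,-0.52,0,0,0,0,0.6]
    - [-1,-0.7,0,0,0,0,0.6]

```text
clock: 1.15
ee_pos: [473.4, 162.8, 222.6]
eef_rot: [-0.676, -3.068, -0.0]
ft_force: [-0.0, -0.0, 0.1]
gripper_width: 52.7
gripper_force: 0.0
```

Emit:
play_rows:
  steps:
    - [-0.25,-0.17,0,0,0,0,0.6]
    - [-0.5,-0.35,0,0,0,0,0.6]
    - [-0.7,-0.5,0,0,0,0,0.6]
    - [-0.9,-0.63,0,0,0,0,0.6]
    - [-0.9,-0.63,0,0,0,0,0.6]
    - [-0.9,-0.63,0,0,0,0,0.6]

```text
clock: 1.65
ee_pos: [539.6, 49.2, 222.3]
eef_rot: [-0.68, -3.066, 0.0]
ft_force: [0.3, 0.9, -0.8]
gripper_width: 52.8
gripper_force: 0.0
```

```bash
python3 - <<'E'
from cell import *
import cv2,numpy as np,pickle
s=sense();c=capture("wrist");pickle.dump((s,c),open("d1.pkl","wb"))
print(s["clock"],s["ee_pos"],s["eef_rot"],s["joints"])
cv2.imwrite("pics/w1.png",cv2.resize(c["pixels"][:,:,::-1],None,fx=1.5,fy=1.5))
E
```

```text
1.65 [539.55473453  49.20340645 222.27926943] [-6.80321681e-01 -3.06640454e+00  8.95430159e-05] [-3.66148388e-02  2.76081740e-01  1.63594818e+00  6.04381104e-05
  1.23018828e+00 -1.17077819e+00]
```

View pics/w1.png

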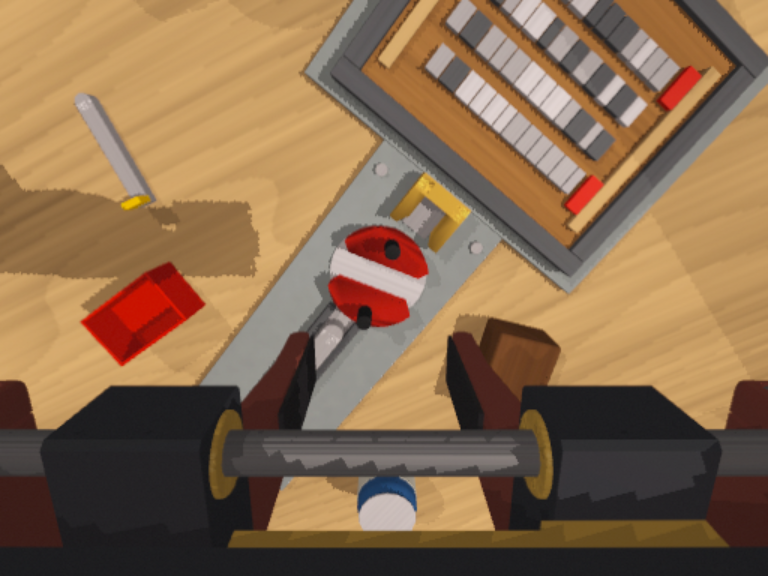

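The wrist view (scaled 1.5x) shows the disc centre near (378,277), with posts at (392,248) and (364,316). The slot runs from (333,258) to (424,292), the keeper is near (432,205), and the planer is at (520,350). The tin is at (387,505) and the bar's nose at (330,335). The left bed edge runs from (200,383) to (380,145).

```bash
cat > m.py <<'E'
from h import *
def measure(s,c,near=None):
    im=c["pixels"];h=cv2.cvtColor(im,cv2.COLOR_RGB2HSV)
    red=(((h[...,0]<6)|(h[...,0]>174))&(h[...,1]>180)&(h[...,2]>110)).astype(np.uint8)
    if near is None: near=(252,185)
    u=proj(c,[near],s)[0] if len(near)==3 else near
    yy,xx=np.mgrid[:384,:512];red[(xx-u[0])**2+(yy-u[1])**2>45**2]=0
    P=np.argwhere(red)[:,::-1];W=onz(c,P,33,s)[:,:2]
    cc,r=cv2.minEnclosingCircle(W.astype(np.float32).reshape(-1,1,2))
    return np.array(cc),r,red
E
python3 - <<'E'
from m import *
s,c=pickle.load(open("d1.pkl","rb"))
cc,r,red=measure(s,c);print("disc",cc,r)
A=onz(c,[(392/1.5,246/1.5),(364/1.5,313/1.5)],62,s);print("posts",A.round(1),A.mean(0).round(1),np.linalg.norm(A[0]-A[1]))
v=A[0]-A[1];print("post dir deg",np.degrees(np.arctan2(v[1],v[0])))
E=onz(c,np.array([(200,383),(380,145),(310,405),(480,262)])/1.5,10,s);print(E.round(1))
v=E[1]-E[0];print("edge",np.degrees(np.arctan2(v[1],v[0])))
v=E[3]-E[2];print("edge2",np.degrees(np.arctan2(v[1],v[0])))
h=cv2.cvtColor(c["pixels"],cv2.COLOR_RGB2HSV);y=((h[...,0]>20)&(h[...,0]<32)&(h[...,1]>190)).astype(np.uint8);y[:110]=0;y[175:]=0;y[:,:255]=0;y[:,320:]=0
P=np.argwhere(y)[:,::-1];print(len(P));W=onz(c,P,30,s)[:,:2];print("keeper",cv2.minAreaRect(W.astype(np.float32)))
print("wheretin",onz(c,[(387/1.5,515/1.5)],60,s).round(),"planer top",onz(c,np.array([(490,318),(558,350),(540,395)])/1.5,45,s).round())
print("bin top",onz(c,np.array([(82,322),(122,363),(204,302),(170,263)])/1.5,42,s).round())
print("barnose",onz(c,[(335/1.5,325/1.5)],25,s).round())
s0,d=pickle.load(open("d0.pkl","rb"))
for n,t,p in(("scene",(200,228),(268,243)),("side",(319,192),(261,182))): print(n,onz(d[n],[t],60).round(),onz(d[n],[p],45).round())
E
```

```text
disc [550.9720459   42.73170853] 42.206581115722656
posts [[527.   65.6  62. ]
 [565.4  24.2  62. ]] [546.2  44.9  62. ] 56.40359580092148
post dir deg 132.84325361258263
[[ 577.8 -154.8   10. ]
 [ 456.7   88.6   10. ]
 [ 642.1  -71.7   10. ]
 [ 581.   126.3   10. ]]
edge 116.44960832503286
edge2 107.14170126829224
0Traceback (most recent call last):
  File "<stdin>", line 10, in <module>
  File "h.py", line 13, in onz
    o,d=ray(c,px,s);return o+d*((z-o[2])/d[:,2])[:,None]
        ~~~^^^^^^^^
  File "h.py", line 10, in ray
    K,D=KD(c);p=cv2.undistortPoints(np.array(px,float).reshape(-1,1,2),K,D).reshape(-1,2)
                ~~~~~~~~~~~~~~~~~~~^^^^^^^^^^^^^^^^^^^^^^^^^^^^^^^^^^^^^^^^
cv2.error: OpenCV(4.12.0) /io/opencv/modules/calib3d/src/undistort.dispatch.cpp:347: error: (-215:Assertion failed) CV_IS_MAT(_src) && CV_IS_MAT(_dst) && (_src->rows == 1 || _src->cols == 1) && (_dst->rows == 1 || _dst->cols == 1) && _src->cols + _src->rows - 1 == _dst->rows + _dst->cols - 1 && (CV_MAT_TYPE(_src->type) == CV_32FC2 || CV_MAT_TYPE(_src->type) == CV_64FC2) && (CV_MAT_TYPE(_dst->type) == CV_32FC2 || CV_MAT_TYPE(_dst->type) == CV_64FC2) in function 'cvUndistortPointsInternal'
```

```bash
python3 - <<'E'
from m import *
s,c=pickle.load(open("d1.pkl","rb"))
cc,r,red=measure(s,c)
h=cv2.cvtColor(c["pixels"],cv2.COLOR_RGB2HSV)
print(h[295//3*2-60:295//3*2-55,0].shape, h[120:150:6,262:312:8].tolist())
# slot: red pixels in two halves -> line between centroids
n,l,st,ce=cv2.connectedComponentsWithStats(red);i=np.argsort(-st[1:,4])[:2]+1
W=onz(c,ce[i],33,s);v=W[0]-W[1];print("halves dir",np.degrees(np.arctan2(v[1],v[0])),W.round(1),st[i,4])
# bed left edge: grey low saturation vs wood
g=((h[...,1]<70)&(h[...,2]>90)).astype(np.uint8)
pts=[]
for y in range(110,245,3):
    x=np.where(g[y,110:260])[0]
    if len(x): pts.append((x[0]+110-.5,y))
W=onz(c,pts,10,s)[:,:2]
L=cv2.fitLine(W.astype(np.float32),cv2.DIST_HUBER,0,1,.01).ravel();a=np.degrees(np.arctan2(L[1],L[0]));a=a if a>0 else a+180
print("edge",a,"dist of disc centre", (cc-L[2:])@[np.sin(np.radians(a)),-np.cos(np.radians(a))])
pts2=[]
print("tin",onz(c,[(387/1.5,515/1.5)],60,s).round(),"planer top",onz(c,np.array([(490,318),(558,350),(540,395)])/1.5,45,s).round())
print("bin top",onz(c,np.array([(82,322),(122,363),(204,302),(170,263)])/1.5,42,s).round())
print("barnose",onz(c,[(335/1.5,325/1.5)],25,s).round())
s0,d=pickle.load(open("d0.pkl","rb"))
for n,t,p in(("scene",(200,228),(268,243)),("side",(319,192),(261,182))): print(n,onz(d[n],[t],60).round(),onz(d[n],[p],45).round())
E
```

```text
(5, 3) [[[26, 12, 154], [20, 15, 103], [18, 170, 123], [20, 186, 193], [23, 10, 99], [10, 13, 57], [15, 11, 95]], [[21, 14, 126], [13, 17, 103], [20, 186, 202], [21, 182, 232], [21, 185, 214], [20, 15, 102], [0, 12, 44]], [[20, 15, 104], [19, 185, 170], [19, 190, 164], [20, 184, 198], [21, 184, 213], [21, 184, 215], [24, 13, 101]], [[30, 15, 102], [19, 187, 157], [8, 23, 164], [9, 25, 102], [20, 184, 213], [21, 181, 215], [20, 170, 213]], [[18, 192, 129], [17, 107, 143], [6, 23, 164], [7, 23, 142], [7, 28, 120], [21, 181, 222], [24, 170, 225]]]
halves dir -48.26759175719947 [[565.5  25.8  33. ]
 [533.9  61.2  33. ]] [1022  911]
edge 116.52979 dist of disc centre 64.51390929190325
tin [[746. -40.  60.]] planer top [[618. 112.  45.]
 [668. 154.  45.]
 [701. 126.  45.]]
bin top [[ 480. -194.   42.]
 [ 525. -185.   42.]
 [ 508.  -93.   42.]
 [ 468. -101.   42.]]
barnose [[575. -10.  25.]]
scene [[752. -40.  60.]] [[684. 107.  45.]]
side [[751. -41.  60.]] [[686. 106.  45.]]
```

Emit:
play_rows:
  steps:
    - [0,0,0,0,0,0.076,0.41]
    - [0,0,0,0,0,0.152,0.41]
    - [0,0,0,0,0,0.228,0.41]
    - [0,0,0,0,0,0.304,0.41]
    - [0,0,0,0,0,0.38,0.41]
    - [0,0,0,0,0,0.456,0.41]
    - [0,0,0,0,0,0.532,0.41]
    - [0,0,0,0,0,0.61,0.41]

```text
clock: 2.37
ee_pos: [537.9, 52.0, 222.5]
eef_rot: [-2.018, -2.406, 0.001]
ft_force: [-1.0, 0.3, -0.5]
gripper_width: 36.1
gripper_force: 0.0
```

Emit:
play_rows:
  steps:
    - [0,0,0,0,0,0.076,0.41]
    - [0,0,0,0,0,0.152,0.41]
    - [0,0,0,0,0,0.228,0.41]
    - [0,0,0,0,0,0.304,0.41]
    - [0,0,0,0,0,0.38,0.41]
    - [0,0,0,0,0,0.456,0.41]
    - [0,0,0,0,0,0.532,0.41]
    - [0,0,0,0,0,0.61,0.41]

```text
clock: 3.03
ee_pos: [538.0, 52.1, 222.5]
eef_rot: [-2.901, -1.205, 0.001]
ft_force: [0.5, -0.1, 0.2]
gripper_width: 36.4
gripper_force: 0.0
```

Emit:
play_rows:
  steps:
    - [0,0,0,0,0,0.076,0.41]
    - [0,0,0,0,0,0.152,0.41]
    - [0,0,0,0,0,0.228,0.41]
    - [0,0,0,0,0,0.304,0.41]
    - [0,0,0,0,0,0.38,0.41]
    - [0,0,0,0,0,0.456,0.41]
    - [0,0,0,0,0,0.532,0.41]
    - [0,0,0,0,0,0.61,0.41]

```text
clock: 3.7
ee_pos: [538.0, 52.1, 222.5]
eef_rot: [-3.13, 0.268, 0.002]
ft_force: [0.0, -1.3, 0.4]
gripper_width: 36.3
gripper_force: 0.0
```

Emit:
play_rows:
  steps:
    - [0,0,0,0,0,0,0.41]
    - [0,0,0,0,0,0,0.41]

```text
clock: 3.87
ee_pos: [538.3, 51.6, 222.6]
eef_rot: [-3.131, 0.254, 0.001]
ft_force: [0.4, 0.3, 0.3]
gripper_width: 36.2
gripper_force: 0.0
```

```bash
python3 - <<'E'
from cell import *
from m import *
s=sense();c=capture("wrist");pickle.dump((s,c),open("d2.pkl","wb"))
M=R.from_rotvec(s["eef_rot"]).as_matrix()
print(s["clock"],s["ee_pos"],M.round(3),s["joints"].round(2) if hasattr(s["joints"],'round') else s["joints"],s["gripper_width"])
cc,r,red=measure(s,c,(551,42.7,33));print(cc,r)
t=np.array([*cc,s["ee_pos"][2]])-s["ee_pos"];print("tool shift",(M.T@t).round(1))
o=c["pixels"][:,:,::-1].copy();cv2.circle(o,tuple(int(v) for v in proj(c,[(*cc,33)],s)[0]),3,(0,255,0),-1)
cv2.imwrite("pics/w2.png",cv2.resize(o,None,fx=1.5,fy=1.5))
E
```

```text
3.8667 [538.34151965  51.6115189  222.59844819] [[ 0.987 -0.161 -0.001]
 [-0.161 -0.987  0.   ]
 [-0.001 -0.    -1.   ]] [-0.03  0.27  1.64  0.    1.23  1.7 ] 36.23588583067794
[552.38372803  41.81888199] 41.618919372558594
tool shift [15.4  7.4 -0. ]
```

View pics/w2.png

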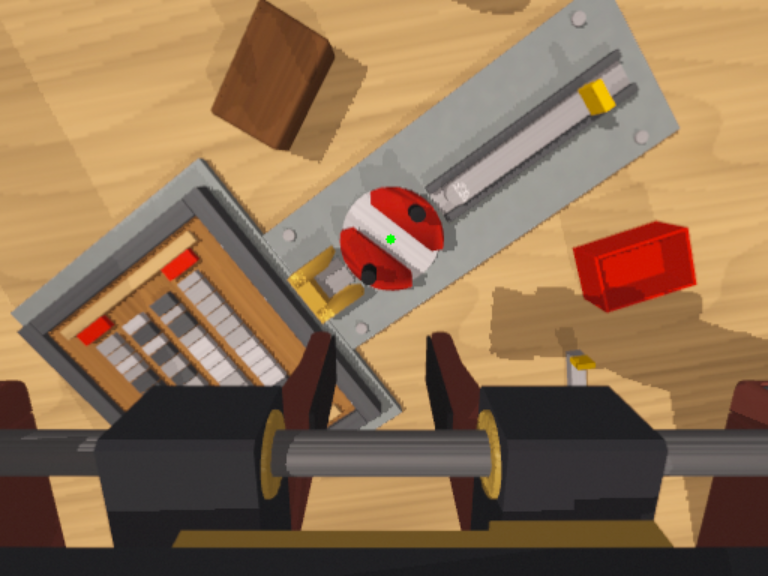

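The picture confirms the disc centre near (391,239), with posts at (417,212) and (369,274), and the yellow tab at (598,96). The channel is clear. I'll centre over the disc and go down.

Emit:
play_rows:
  steps:
    - [0.12,0.06,0.1,0,0,0,0.41]
    - [0.12,0.06,0.4,0,0,0,0.41]
    - [0.12,0.06,0.7,0,0,0,0.41]
    - [0.12,0.06,0.95,0,0,0,0.41]
    - [0.12,0.06,0.95,0,0,0,0.41]
    - [0.12,0.06,0.95,0,0,0,0.41]

```text
clock: 4.42
ee_pos: [550.6, 41.3, 107.7]
eef_rot: [3.131, -0.258, -0.006]
ft_force: [-0.0, -0.0, 0.6]
gripper_width: 36.1
gripper_force: 0.0
```

```bash
python3 - <<'E'
from cell import *
import numpy as np,pickle
from h import *
s=sense();M=R.from_rotvec(s["eef_rot"]).as_matrix()
print(s["ee_pos"],(M.T@(np.array([551.7,42.3,37.5])-s["ee_pos"])/120).round(3))
s,c=pickle.load(open("d2.pkl","rb"))
A=onz(c,np.array([(417,211),(369,272)])/1.5,62,s);v=A[1]-A[0];print(A.mean(0),np.degrees(np.arctan2(v[1],v[0])),np.linalg.norm(v))
E
```

```text
[550.5837794   41.28840443 107.65330935] [ 0.01  -0.01   0.585]
[555.3660331  41.0029726  62.       ] 133.03639151858525 57.43771789398519
```

Emit:
play_rows:
  steps:
    - [0.01,0,0.15,0,0,0,0.41]
    - [0.01,0,0.3,0,0,0,0.41]
    - [0.01,0,0.45,0,0,0,0.41]
    - [0.01,0,0.53,0,0,0,0.41]
    - [0.01,0,0.58,0,0,0,0.41]
    - [0.01,0,0.58,0,0,0,0.41]
    - [0.01,0,0.58,0,0,0,0.41]

```text
clock: 5.0
ee_pos: [554.2, 40.8, 40.1]
eef_rot: [3.131, -0.261, 0.002]
ft_force: [0.3, -0.3, 0.5]
gripper_width: 35.6
gripper_force: 0.0
```

Emit:
play_rows:
  steps:
    - [-0.02,0,0,0,0,-0.05,0.41]
    - [-0.02,0,0,0,0,-0.1,0.41]
    - [-0.02,0,0,0,0,-0.15,0.41]
    - [-0.02,0,0,0,0,-0.2,0.41]
    - [-0.02,0,0,0,0,-0.25,0.41]
    - [-0.02,0,0,0,0,-0.3,0.41]
    - [-0.02,0,0,0,0,-0.35,0.41]
    - [-0.02,0,0,0,0,-0.4,0.41]

```text
clock: 5.67
ee_pos: [552.4, 41.2, 40.6]
eef_rot: [3.056, 0.724, 0.005]
ft_force: [0.7, 0.4, -0.6]
gripper_width: 36.2
gripper_force: 1.4
```

Emit:
play_rows:
  steps:
    - [0,0,0,0,0,-0.05,0.41]
    - [0,0,0,0,0,-0.1,0.41]
    - [0,0,0,0,0,-0.15,0.41]
    - [0,0,0,0,0,-0.2,0.41]
    - [0,0,0,0,0,-0.25,0.41]
    - [0,0,0,0,0,-0.3,0.41]
    - [0,0,0,0,0,-0.35,0.41]
    - [0,0,0,0,0,-0.35,0.41]

```text
clock: 6.33
ee_pos: [552.0, 41.0, 40.5]
eef_rot: [2.745, 1.525, 0.003]
ft_force: [1.0, 1.2, 0.6]
gripper_width: 36.2
gripper_force: 0.0
```

```bash
cat > look.py <<'E'
import sys
from cell import *
from m import *
s=sense();n=sys.argv[1];c=capture("wrist");pickle.dump((s,c),open(f"{n}.pkl","wb"))
M=R.from_rotvec(s["eef_rot"]).as_matrix()
print(s["clock"],s["ee_pos"].round(1),"yaw tool y",np.degrees(np.arctan2(M[1,1],M[0,1])),"j6",s["joints"][5],s["ft_force"].round(1))
cv2.imwrite(f"pics/{n}.png",cv2.resize(c["pixels"][:,:,::-1],None,fx=1.5,fy=1.5))
E
python3 look.py w3
```

```text
6.3333 [552.   41.   40.5] yaw tool y -31.88297286763828 j6 0.5061041771649245 [1.  1.2 0.6]
```

View pics/w3.png

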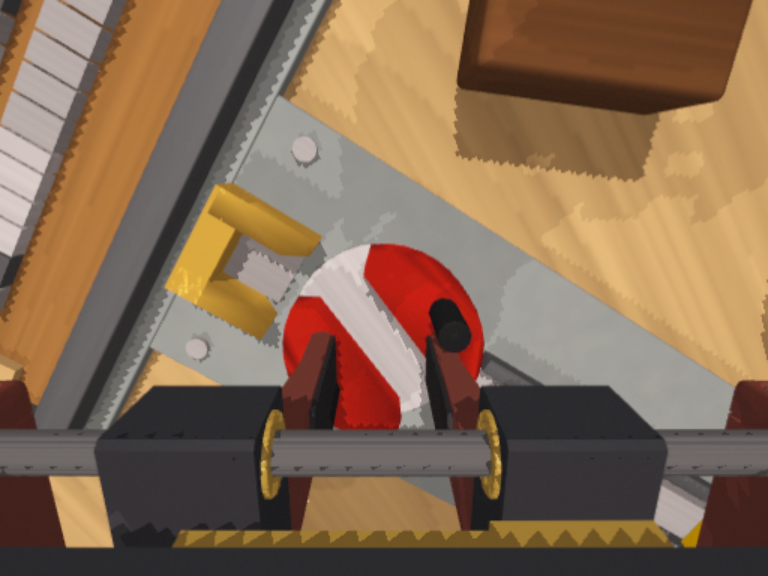

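The fingers are pushing both posts: the visible one is at (452,333), and the slot has turned to run from (335,270) to (405,400). By my estimate about 24° is left.

Emit:
play_rows:
  steps:
    - [0,0,0,0,0,-0.05,0.41]
    - [0,0,0,0,0,-0.1,0.41]
    - [0,0,0,0,0,-0.15,0.41]
    - [0,0,0,0,0,-0.2,0.41]
    - [0,0,0,0,0,-0.23,0.41]
    - [0,0,0,0,0,-0.23,0.41]
    - [0,0,0,0,0,-0.23,0.41]

```text
clock: 6.97
ee_pos: [551.6, 40.9, 39.7]
eef_rot: [2.433, 1.986, 0.001]
ft_force: [0.3, -3.0, 1.6]
gripper_width: 35.9
gripper_force: 1.0
```

```bash
python3 look.py w4; python3 - <<'E'
from m import *
for n in("w3","w4"):
    s,c=pickle.load(open(n+".pkl","rb"))
    h=cv2.cvtColor(c["pixels"],cv2.COLOR_RGB2HSV)
    red=((h[...,0]<6)|(h[...,0]>174))&(h[...,1]>180)&(h[...,2]>110)
    yy,xx=np.mgrid[:384,:512];P=np.c_[xx[red],yy[red]];W=onz(c,P,33,s)[:,:2]-[551.7,42.3]
    W=W[np.hypot(*W.T)<41]
    # widest empty strip through the centre: per direction, fraction of red within 9 mm
    A=np.radians(np.arange(60,180,1.));best=[]
    for a in A:
        p=W@[-np.sin(a),np.cos(a)];best.append((np.abs(p)<11).sum())
    b=np.array(best);k=np.where(b<=b.min()+5)[0];print(n,"slot dir",np.degrees(A[k]).round(),b.min())
E
```

```text
6.9667 [551.6  40.9  39.7] yaw tool y -11.536599596086925 j6 0.15099026400261195 [ 0.3 -3.   1.6]
w3 slot dir [89. 90.] 584
w4 slot dir [108. 109. 110.] 483
```

Emit:
play_rows:
  steps:
    - [0,0,0,0,0,-0.04,0.41]
    - [0,0,0,0,0,-0.07,0.41]
    - [0,0,0,0,0,-0.07,0.41]
    - [0,0,0,0,0,-0.07,0.41]

```text
clock: 7.35
ee_pos: [551.3, 41.0, 39.3]
eef_rot: [2.32, 2.118, 0.001]
ft_force: [-0.6, -2.5, 1.8]
gripper_width: 35.6
gripper_force: 1.1
```

Emit:
play_rows:
  steps:
    - [0,0,0,0,0,0.03,0.41]
    - [0,0,-0.15,0,0,0.03,0.41]
    - [0,0,-0.4,0,0,0.03,0.41]
    - [0,0,-0.7,0,0,0.03,0.41]
    - [0,0,-1,0,0,0.03,0.2]
    - [0,0,-1,0,0,0.03,0]
    - [0,0,-1,0,0,0.03,0]

```text
clock: 7.93
ee_pos: [552.6, 41.5, 161.2]
eef_rot: [2.366, 2.062, 0.006]
ft_force: [-0.5, -0.1, -1.0]
gripper_width: 19.3
gripper_force: 0.0
```

Emit:
play_rows:
  steps:
    - [0.2,0,-0.1,0,0,0,0]
    - [0.4,0,-0.3,0,0,0,0]
    - [0.4,0,-0.5,0,0,0,0]
    - [0.4,0,-0.5,0,0,0,0]
    - [0.4,0,-0.5,0,0,0,0]

```text
clock: 8.35
ee_pos: [557.3, 89.2, 218.4]
eef_rot: [-2.367, -2.066, 0.0]
ft_force: [1.0, -0.4, -0.0]
gripper_width: 0.4
gripper_force: 0.0
```

```bash
python3 look.py w5
```

```text
8.35 [557.3  89.2 218.4] yaw tool y -7.7713886794791565 j6 0.17181509464753084 [ 1.  -0.4 -0. ]
```

View pics/w5.png

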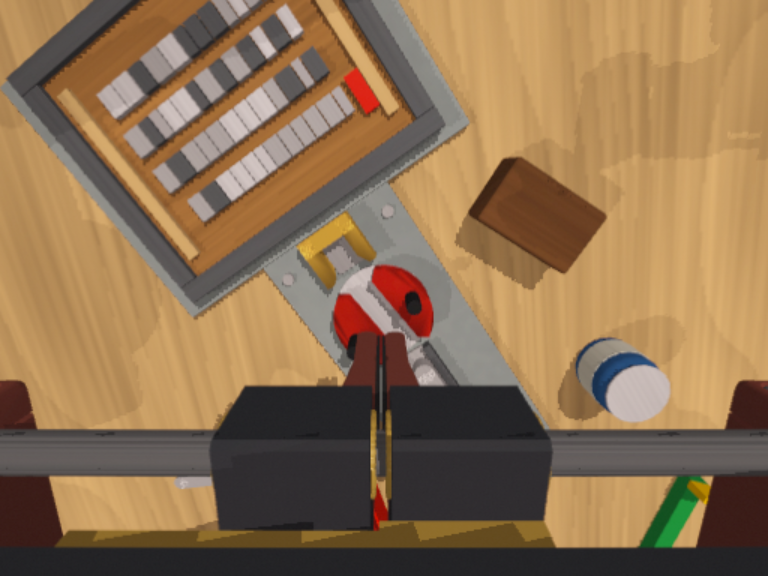

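The fingers are shut and raised. The disc is at (383,312) with a post at (412,302), and its slot seems nearly parallel to the channel. I'll fit the slot edge to get the angle.

```bash
cat > slot.py <<'E'
import sys
from m import *
s,c=pickle.load(open(sys.argv[1]+".pkl","rb"))
h=cv2.cvtColor(c["pixels"],cv2.COLOR_RGB2HSV)
red=((h[...,0]<6)|(h[...,0]>174))&(h[...,1]>180)&(h[...,2]>110)
yy,xx=np.mgrid[:384,:512];P=np.c_[xx[red],yy[red]]
W=onz(c,P,33,s)[:,:2]-[551.7,42.3];W=W[np.hypot(*W.T)<41]
for sgn in(1,-1):
  out=[]
  for a in np.arange(100,150,.5):
    r=np.radians(a);p=W@np.array([-np.sin(r),np.cos(r)])*sgn   # distance to the +/- y side
    t=W@np.array([np.cos(r),np.sin(r)]);m=(p>3)&(np.abs(t)<26)
    if m.sum()<60: continue
    e=[(t[m&(np.abs(t-k)<1.5)]*0+k)[0:1].tolist()+[p[m&(np.abs(t-k)<1.5)].min()] for k in range(-24,25,3) if (m&(np.abs(t-k)<1.5)).sum()>3]
    e=np.array([x for x in e if len(x)==2]);f=np.polyfit(e[:,0],e[:,1],1);out.append((abs(f[0]),a,f[1],len(e),np.std(e[:,1]-np.polyval(f,e[:,0]))))
  print(sgn,sorted(out)[0] if out else None)
E
python3 slot.py w5; python3 slot.py d2 
```

```text
1 (np.float64(0.0029094622916856793), np.float64(121.5), np.float64(8.763177456881982), 12, np.float64(0.22248105281448438))
-1 (np.float64(0.0011034575069049032), np.float64(121.5), np.float64(13.536388825649789), 17, np.float64(0.22068001566480397))
1 (np.float64(0.00028645595353103616), np.float64(112.0), np.float64(6.1486009732600655), 11, np.float64(6.007483548675736))
-1 (np.float64(0.001267017086528477), np.float64(146.5), np.float64(6.705635961993791), 11, np.float64(7.632408080165869))
```

```bash
python3 - <<'E'
from m import *
for n,ys,xs in(("w5",range(135,255,3),(270,380)),("d2",range(90,235,3),None)):
    s,c=pickle.load(open(n+".pkl","rb"));h=cv2.cvtColor(c["pixels"],cv2.COLOR_RGB2HSV)
    g=((h[...,1]<60)&(h[...,2]>70))
    pts=[]
    for y in ys:
        if n=="w5":
            x=np.where(~g[y,:380]&(h[y,:380,1]>80)&(h[y,:380,0]<25)&(np.arange(380)>268+(y-135)*.5))[0]
            if len(x): pts.append((x[0]-.5,y))
        else:
            x=np.where(g[y,180:460])[0]
            if len(x): pts.append((x[-1]+180.5,y))
    W=onz(c,pts,10,s)[:,:2]
    L=cv2.fitLine(W.astype(np.float32),cv2.DIST_WELSCH,0,.1,.01).ravel();a=np.degrees(np.arctan2(L[1],L[0]))%180
    q=np.radians(a);p=(W-L[2:])@[-np.sin(q),np.cos(q)];print(n,a,np.median(np.abs(p)),"centre dist",([551.7,42.3]-L[2:])@np.array([-np.sin(q),np.cos(q)]))
# channel / bar ends in d2: tab, nose
s,c=pickle.load(open("d2.pkl","rb"))
h=cv2.cvtColor(c["pixels"],cv2.COLOR_RGB2HSV);y=((h[...,0]>15)&(h[...,0]<33)&(h[...,1]>200)&(h[...,2]>150)).astype(np.uint8);y[:,:370]=0;y[90:]=0
P=np.argwhere(y)[:,::-1];print(len(P),P.mean(0));W=onz(c,P,54,s)[:,:2]
q=np.radians(116.5);B=(W-[552.7,42.9])@np.array([[np.cos(q),-np.sin(q)],[np.sin(q),np.cos(q)]])
print("tab in bed (z54 plane) x",np.percentile(B[:,0],[1,50,99]),"y",np.percentile(B[:,1],[1,50,99]))
E
```

```text
w5 116.799416 0.003651147792226322 centre dist 64.57920278655394
d2 116.53323 0.19057670372158064 centre dist -64.4602009594881
347 [397.54755043  64.55331412]
tab in bed (z54 plane) x [-183.9871376  -176.2918339  -168.33886615] y [-11.81283615  -0.67381105  11.05751573]
```

The slot is at 121.5° and the bed at 116.6°, so the disc is about 5° too far. I'll nudge it back with the fingers on the other side of the posts.

Emit:
play_rows:
  steps:
    - [-0.1,0,0,0,0,-0.07,0.41]
    - [-0.2,0,0,0,0,-0.14,0.41]
    - [-0.3,0,0,0,0,-0.21,0.41]
    - [-0.4,0.01,0,0,0,-0.28,0.41]
    - [-0.4,0.01,0,0,0,-0.35,0.41]
    - [-0.4,0.01,0,0,0,-0.42,0.41]
    - [-0.4,0.01,0,0,0,-0.46,0.41]
    - [-0.4,0.01,0,0,0,-0.46,0.41]

```text
clock: 9.07
ee_pos: [550.4, 40.4, 216.6]
eef_rot: [-1.481, -2.766, 0.003]
ft_force: [0.4, -0.3, -0.5]
gripper_width: 36.1
gripper_force: 0.0
```

Emit:
play_rows:
  steps:
    - [0,0,0.1,0,0,-0.07,0.41]
    - [0,0,0.2,0,0,-0.14,0.41]
    - [0,0,0.3,0,0,-0.21,0.41]
    - [0,0,0.4,0,0,-0.28,0.41]
    - [0,0,0.6,0,0,-0.35,0.41]
    - [0,0,0.8,0,0,-0.42,0.41]
    - [0,0,0.9,0,0,-0.48,0.41]
    - [0,0,0.9,0,0,-0.48,0.41]

```text
clock: 9.73
ee_pos: [548.4, 40.8, 106.8]
eef_rot: [-0.358, -3.113, 0.001]
ft_force: [0.4, 0.6, -0.8]
gripper_width: 35.6
gripper_force: 0.0
```

Emit:
play_rows:
  steps:
    - [0,0,0,0,0,0,0.41]
    - [0,0,0,0,0,0,0.41]

```text
clock: 9.9
ee_pos: [552.2, 40.9, 111.1]
eef_rot: [-0.366, -3.12, 0.0]
ft_force: [0.1, -0.1, -0.4]
gripper_width: 36.4
gripper_force: 0.0
```

```bash
python3 - <<'E'
from cell import *
from h import *
s=sense();M=R.from_rotvec(s["eef_rot"]).as_matrix()
print(s["ee_pos"],np.degrees(np.arctan2(M[1,1],M[0,1])),(M.T@(np.array([552.2,42,40])-s["ee_pos"])/120).round(3),s["gripper_width"])
E
```

```text
[552.18189097  40.85065484 111.11000004] 76.60795477863873 [0.002 0.009 0.593] 36.38381107038257
```

Emit:
play_rows:
  steps:
    - [0,0.01,0.15,0,0,0,0.41]
    - [0,0.01,0.3,0,0,0,0.41]
    - [0,0.01,0.45,0,0,0,0.41]
    - [0,0.01,0.54,0,0,0,0.41]
    - [0,0.01,0.59,0,0,0,0.41]
    - [0,0.01,0.59,0,0,0,0.41]
    - [0,0.01,0.59,0,0,0,0.41]

```text
clock: 10.48
ee_pos: [552.9, 42.1, 40.8]
eef_rot: [0.361, 3.12, -0.0]
ft_force: [0.4, -0.5, -0.4]
gripper_width: 36.0
gripper_force: 0.0
```

Emit:
play_rows:
  steps:
    - [0,0,0,0,0,0.04,0.41]
    - [0,0,0,0,0,0.08,0.41]
    - [0,0,0,0,0,0.11,0.41]
    - [0,0,0,0,0,0.13,0.41]
    - [0,0,0,0,0,0.15,0.41]
    - [0,0,0,0,0,0.15,0.41]
    - [0,0,0,0,0,0.15,0.41]

```text
clock: 11.07
ee_pos: [553.6, 42.0, 41.3]
eef_rot: [0.723, 3.055, 0.0]
ft_force: [1.2, -0.5, 0.8]
gripper_width: 36.0
gripper_force: 0.4
```

Emit:
play_rows:
  steps:
    - [0,0,0,0,0,-0.03,0.41]
    - [0,0,-0.15,0,0,-0.03,0.41]
    - [0,0,-0.4,0,0,-0.03,0.41]
    - [0,0,-0.7,0,0,-0.03,0.41]
    - [0,0,-1,0,0,-0.03,0.2]
    - [0,0,-1,0,0,-0.03,0]
    - [0,0,-1,0,0,-0.03,0]

```text
clock: 11.65
ee_pos: [554.5, 42.1, 163.1]
eef_rot: [0.65, 3.068, 0.001]
ft_force: [-0.2, -0.5, -0.5]
gripper_width: 19.6
gripper_force: 0.0
```

Emit:
play_rows:
  steps:
    - [0,-0.2,-0.1,0,0,0.04,0]
    - [0,-0.4,-0.3,0,0,0.1,0]
    - [0,-0.6,-0.5,0,0,0.17,0]
    - [0,-0.8,-0.5,0,0,0.24,0]
    - [0,-0.8,-0.5,0,0,0.31,0]
    - [0,-0.8,-0.5,0,0,0.38,0]
    - [0,-0.8,-0.5,0,0,0.43,0]
    - [0,-0.8,-0.5,0,0,0.43,0]

```text
clock: 12.32
ee_pos: [512.3, -45.6, 218.9]
eef_rot: [-1.636, -2.679, 0.001]
ft_force: [0.3, 0.2, -0.2]
gripper_width: 0.2
gripper_force: 0.0
```

Emit:
play_rows:
  steps:
    - [0,0,0,0,0,0,0]
    - [0,0,0,0,0,0,0]

```text
clock: 12.48
ee_pos: [512.9, -45.4, 219.4]
eef_rot: [-1.629, -2.685, 0.001]
ft_force: [0.5, -0.2, -0.6]
gripper_width: 0.1
gripper_force: 0.0
```

```bash
python3 look.py w6; python3 slot.py w6
```

```text
12.4833 [512.9 -45.4 219.4] yaw tool y 27.504313004100517 j6 -0.7023707604765097 [ 0.5 -0.2 -0.6]
1 (np.float64(0.00022488554761936473), np.float64(115.5), np.float64(13.537433275262917), 17, np.float64(0.315039552637854))
-1 (np.float64(0.003981852795820705), np.float64(115.5), np.float64(8.54644724176416), 17, np.float64(0.34063069678729807))
```

View pics/w6.png

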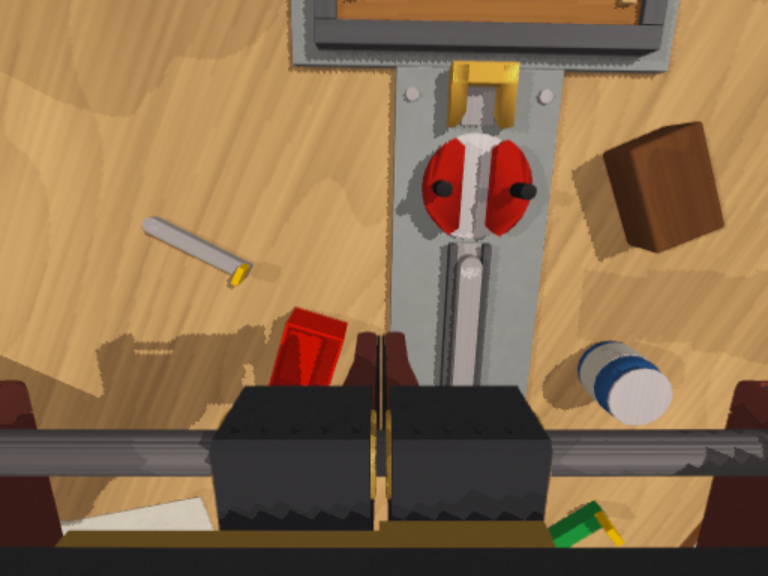

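The slot is at 115.5°, about 1° off the bed, which is fine. In the picture it runs vertically at (477,185) in line with the bar, whose nose is at (470,265). Now I'll go behind the tab.

Emit:
play_rows:
  steps:
    - [-0.25,0.15,0,0,0,0.01,0]
    - [-0.5,0.3,0,0,0,0.01,0]
    - [-0.75,0.45,0,0,0,0.01,0]
    - [-1,0.6,0,0,0,0.01,0]
    - [-1,0.6,0.2,0,0,0.01,0]
    - [-1,0.6,0.4,0,0,0.01,0]

```text
clock: 13.03
ee_pos: [635.9, -120.8, 172.6]
eef_rot: [1.651, 2.667, 0.002]
ft_force: [-0.5, 0.3, -0.3]
gripper_width: 0.4
gripper_force: 0.0
```

Emit:
play_rows:
  steps:
    - [-0.25,0,0.2,0,0,0,0]
    - [-0.25,0,0.4,0,0,0,0]
    - [-0.25,0,0.5,0,0,0,0]
    - [-0.25,0,0.5,0,0,0,0]
    - [-0.25,0,0.5,0,0,0,0]

```text
clock: 13.45
ee_pos: [645.2, -145.2, 111.8]
eef_rot: [-1.652, -2.67, 0.001]
ft_force: [-0.1, -0.3, 1.1]
gripper_width: 0.3
gripper_force: 0.0
```

```bash
cat > st.py <<'E'
from cell import *
from h import *
s=sense();M=R.from_rotvec(s["eef_rot"]).as_matrix();q=np.radians(116.6)
Rb=np.array([[np.cos(q),-np.sin(q),0],[np.sin(q),np.cos(q),0],[0,0,1]])
b=Rb.T@(s["ee_pos"]-[552,42.4,0]);print(s["clock"],"in bed",b.round(1),"yaw y",np.degrees(np.arctan2(M[1,1],M[0,1])).round(2),s["ft_force"].round(1))
print("tool units to bed(-210,0,36)",(M.T@Rb@(np.array([-210,0,36])-b)/120).round(3),"finger front x",b[0]+10)
E
python3 st.py
```

```text
13.45 in bed [-209.5    0.7  111.8] yaw y 26.5 [-0.1 -0.3  1.1]
tool units to bed(-210,0,36) [-0.005  0.007  0.632] finger front x -199.461298436181
```

Emit:
play_rows:
  steps:
    - [0,0,0.15,0,0,0,0]
    - [0,0,0.3,0,0,0,0]
    - [0,0,0.45,0,0,0,0]
    - [0,0,0.55,0,0,0,0]
    - [0,0,0.63,0,0,0,0]
    - [0,0,0.63,0,0,0,0]
    - [0,0,0.63,0,0,0,0]

```text
clock: 14.03
ee_pos: [646.2, -145.8, 37.2]
eef_rot: [1.654, 2.671, -0.0]
ft_force: [0.2, 0.4, -0.1]
gripper_width: 0.3
gripper_force: 0.0
```

Emit:
play_rows:
  steps:
    - [0.05,0,0,0,0,0,0]
    - [0.1,0,0,0,0,0,0]
    - [0.15,0,0,0,0,0,0]
    - [0.2,0,0,0,0,0,0]
    - [0.25,0,0,0,0,0,0]
    - [0.3,0,0,0,0,0,0]
    - [0.35,0,0,0,0,0,0]
    - [0.4,0,0,0,0,0,0]

```text
clock: 14.7
ee_pos: [624.8, -102.7, 37.1]
eef_rot: [1.654, 2.67, 0.0]
ft_force: [1.6, -3.2, 2.8]
gripper_width: 0.4
gripper_force: 1.9
```

```bash
python3 st.py
```

```text
14.7 in bed [-1.624e+02 -1.000e-01  3.710e+01] yaw y 26.45 [ 1.6 -3.2  2.8]
tool units to bed(-210,0,36) [-0.397  0.     0.01 ] finger front x -152.36930632913172
```

Emit:
play_rows:
  steps:
    - [0.05,0,0,0,0,0,0]
    - [0.1,0,0,0,0,0,0]
    - [0.15,0,0,0,0,0,0]
    - [0.2,0,0,0,0,0,0]
    - [0.25,0,0,0,0,0,0]
    - [0.3,0,0,0,0,0,0]
    - [0.35,0,0,0,0,0,0]
    - [0.4,0,0,0,0,0,0]

```text
clock: 15.37
ee_pos: [602.8, -59.5, 36.7]
eef_rot: [-1.654, -2.671, 0.0]
ft_force: [1.8, -3.6, 3.4]
gripper_width: 0.3
gripper_force: 2.0
```

Emit:
play_rows:
  steps:
    - [0.05,0,0,0,0,0,0]
    - [0.1,0,0,0,0,0,0]
    - [0.15,0,0,0,0,0,0]
    - [0.2,0,0,0,0,0,0]
    - [0.25,0,0,0,0,0,0]
    - [0.3,0,0,0,0,0,0]
    - [0.32,0,0,0,0,0,0]
    - [0.32,0,0,0,0,0,0]

```text
clock: 16.03
ee_pos: [584.7, -24.5, 36.3]
eef_rot: [-1.653, -2.669, 0.001]
ft_force: [0.1, 0.9, -0.4]
gripper_width: 0.5
gripper_force: 0.0
```

```bash
python3 st.py; python3 look.py w7
```

```text
16.0333 in bed [-74.4   0.7  36.3] yaw y 26.47 [ 0.1  0.9 -0.4]
tool units to bed(-210,0,36) [-1.13   0.009  0.   ] finger front x -64.4452886463761
16.0333 [584.7 -24.5  36.3] yaw tool y 26.47058615212531 j6 -0.6226244186503518 [ 0.1  0.9 -0.4]
```

View pics/w7.png

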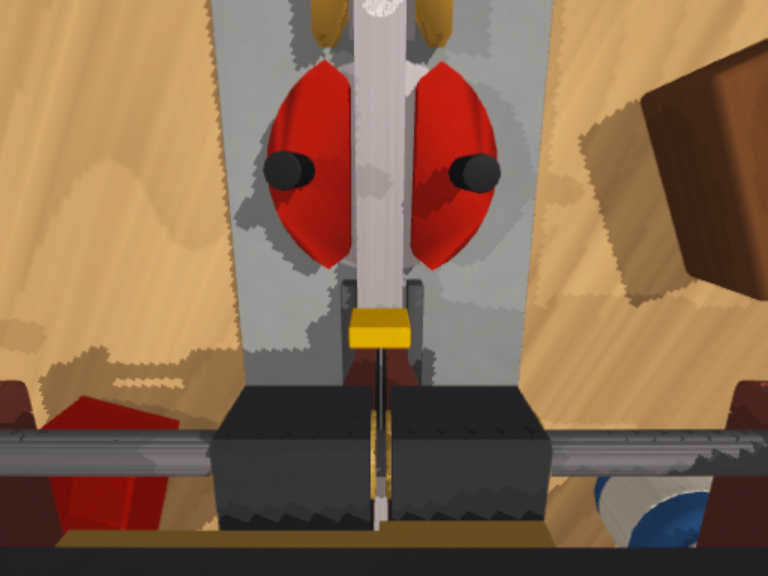

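The bar now runs through the slot and into the keeper mouth, with its nose at (383,5) and the tab at (380,328). About 10 mm is left, so I'll push slowly until it stops.

Emit:
play_rows:
  steps:
    - [0.02,0,0,0,0,0,0]
    - [0.04,0,0,0,0,0,0]
    - [0.06,0,0,0,0,0,0]
    - [0.075,0,0,0,0,0,0]
    - [0.075,0,0,0,0,0,0]

```text
clock: 16.5
ee_pos: [582.1, -17.6, 36.7]
eef_rot: [1.654, 2.67, -0.0]
ft_force: [0.7, -2.2, -1.5]
gripper_width: 0.1
gripper_force: 1.1
```

Emit:
play_rows:
  steps:
    - [0.008,0,0,0,0,0,0]
    - [0.016,0,0,0,0,0,0]
    - [0.024,0,0,0,0,0,0]
    - [0.024,0,0,0,0,0,0]

```text
clock: 16.83
ee_pos: [583.3, -16.7, 37.5]
eef_rot: [1.651, 2.667, 0.0]
ft_force: [3.5, -8.0, -0.6]
gripper_width: 0.7
gripper_force: 4.3
```

```bash
python3 st.py
```

```text
16.8333 in bed [-66.9  -1.5  37.5] yaw y 26.48 [ 3.5 -8.  -0.6]
tool units to bed(-210,0,36) [-1.193 -0.01   0.018] finger front x -56.85699763931939
```

Emit:
play_rows:
  steps:
    - [0.008,0,0,0,0,0,0]
    - [0.016,0,0,0,0,0,0]
    - [0.016,0,0,0,0,0,0]
    - [0.016,0,0,0,0,0,0]

```text
clock: 17.17
ee_pos: [583.7, -16.3, 37.9]
eef_rot: [1.649, 2.665, -0.0]
ft_force: [4.5, -11.8, 0.0]
gripper_width: 0.5
gripper_force: 6.5
```

Emit:
play_rows:
  steps:
    - [0.008,0,0,0,0,0,0]
    - [0.016,0,0,0,0,0,0]
    - [0.016,0,0,0,0,0,0]
    - [0.016,0,0,0,0,0,0]

```text
clock: 17.5
ee_pos: [583.9, -16.0, 38.2]
eef_rot: [1.646, 2.663, -0.002]
ft_force: [7.1, -17.0, 0.2]
gripper_width: 0.3
gripper_force: 9.1
```

```bash
python3 st.py
```

```text
17.5 in bed [-66.5  -2.3  38.2] yaw y 26.55 [  7.1 -17.    0.2]
tool units to bed(-210,0,36) [-1.196 -0.018  0.03 ] finger front x -56.501483910998516
```

It has stopped against something at 18 N. I'll back off, rise and look at the nose in the keeper.

Emit:
play_rows:
  steps:
    - [-0.05,0,0,0,0,0,0]
    - [-0.15,0,0,0,0,0,0]
    - [-0.25,0,0,0,0,0,0]
    - [-0.25,0,-0.3,0,0,0,0]
    - [-0.25,0,-0.6,0,0,0,0]
    - [-0.25,0,-0.9,0,0,0,0]
    - [-0.25,0,-0.9,0,0,0,0]
    - [-0.25,0,-0.9,0,0,0,0]

```text
clock: 18.17
ee_pos: [594.2, -39.0, 146.9]
eef_rot: [1.653, 2.667, 0.003]
ft_force: [0.4, 1.4, 0.5]
gripper_width: 0.7
gripper_force: 0.0
```

```bash
python3 look.py w8; python3 - <<'E'
from m import *
s,c=pickle.load(open("w8.pkl","rb"))
q=np.radians(116.6);Rb=np.array([[np.cos(q),-np.sin(q)],[np.sin(q),np.cos(q)]])
P=lambda x,y,z:(*(np.array([552,42.4])+Rb@[x,y]),z)
o=proj(c,[P(76,0,30),P(76,12.5,30),P(46,12.5,30),P(-54,0,54)],s)*1.5;print(o.round())
u=proj(c,[P(40,0,30)],s)[0].astype(int);x0,y0=np.clip(u-[80,60],0,[352,264])
cv2.imwrite("pics/w8c.png",cv2.resize(c["pixels"][y0:y0+130,x0:x0+160,::-1],None,fx=4.5,fy=4.5,interpolation=cv2.INTER_CUBIC));print(x0,y0)
E
```

```text
18.1667 [594.2 -39.  146.9] yaw tool y 26.425775710798284 j6 -0.6431604273502011 [0.4 1.4 0.5]
[[376.  -7.]
 [354.  -7.]
 [355.  53.]
 [377. 233.]]
171 0
```

View pics/w8c.png

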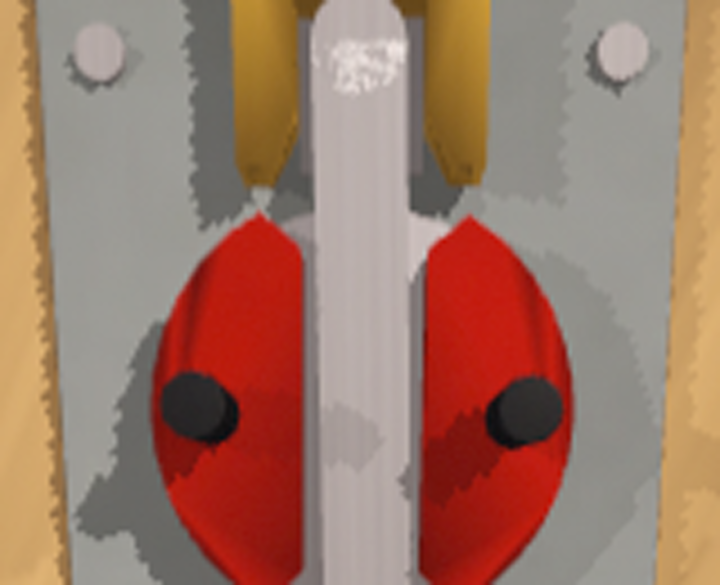

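The bar is centred in the slot and the keeper, but its tip is cut off at the top edge of the picture near (358,0). I'll move up so the tip comes into view.

Emit:
play_rows:
  steps:
    - [0.1,0,-0.2,0,0,0,0]
    - [0.3,0,-0.4,0,0,0,0]
    - [0.5,0,-0.5,0,0,0,0]
    - [0.5,0,-0.5,0,0,0,0]
    - [0.5,0,-0.5,0,0,0,0]

```text
clock: 18.63
ee_pos: [564.6, 16.0, 203.5]
eef_rot: [-1.651, -2.671, 0.002]
ft_force: [0.5, -0.2, -0.1]
gripper_width: 0.9
gripper_force: 0.0
```

```bash
python3 look.py w9; python3 - <<'E'
from m import *
s,c=pickle.load(open("w9.pkl","rb"))
q=np.radians(116.6);Rb=np.array([[np.cos(q),-np.sin(q)],[np.sin(q),np.cos(q)]])
P=lambda x,y,z:(*(np.array([552,42.4])+Rb@[x,y]),z)
u=proj(c,[P(60,0,30)],s)[0].astype(int);x0,y0=np.clip(u-[35,25],0,[440,330])
cv2.imwrite("pics/w9c.png",cv2.resize(c["pixels"][y0:y0+55,x0:x0+70,::-1],None,fx=10,fy=10,interpolation=cv2.INTER_CUBIC));print(x0,y0)
pr=proj(c,[P(76,0,30),P(76,0,22),P(70,0,30),P(46,12,30)],s);print(((pr-[x0,y0])*10).round())
print(slice)
E
python3 slot.py w9
```

```text
18.6333 [564.6  16.  203.5] yaw tool y 26.548400110415486 j6 -0.5572165571221979 [ 0.5 -0.2 -0.1]
219 72
[[353. 101.]
 [353. 107.]
 [353. 160.]
 [244. 390.]]
<class 'slice'>
1 (np.float64(0.0004468099449257785), np.float64(116.0), np.float64(12.56055555431804), 17, np.float64(0.00020167748068349609))
-1 (np.float64(0.0009609564927357113), np.float64(115.5), np.float64(12.68617801580957), 17, np.float64(0.3117673868505202))
```

View pics/w9c.png

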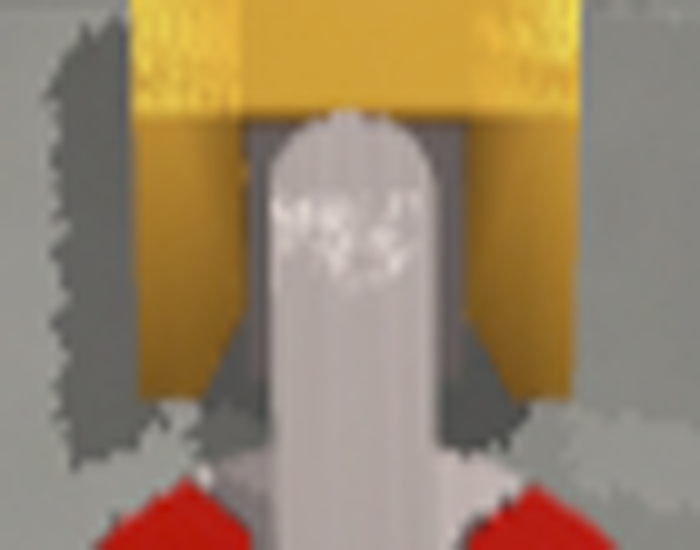

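The nose tip at (350,112) touches the keeper's back wall. The bar is level and centred, and the arm is clear at 200 mm, so I'm handing in.

```bash
python3 -c "
from cell import *
print(finish_job())"
```

```text
the job is handed in; nothing more can be done
None
```

The job is handed in: the disc's slot was turned to within about 1° of the bar, the bar was pushed through it until its tip touched the keeper's back wall, nothing else was touched, and the arm finished well clear at about 19 s.

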